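# Fit the band stencil on the tile jig

### The job

Fit the blue stencil onto the tile-painting jig: drop its two round holes over the jig's two steel studs, so that it lies flat on the tile, and let go. Leave the yellow stencil, which belongs to smaller tiles, where it lies.

Things in the scene. Friction and masses are not known exactly. Their poses are not given: they have to be found in the camera images.
- blue_stencil: Loose blue plate with windows, 80 (x) by 218 (y) by 5 mm, about 0.22 kg, flat on the bench. Two round through holes, 28 mm wide, at y = -88 and +88 mm. Pale wooden handle upright at its centre: 14 mm thick along x, 44 mm long along y, top 41 mm above the plate's underside; grip it across x from above. Origin: centre of the underside, z up. A half turn makes no difference.
- jig: Fixed brown board, 200 (x) by 240 (y) by 12 mm, with a 150 mm patterned tile on its middle (tile top 20 mm above the bench) between low dark rails. Two upright steel studs beside the tile at y = -88 and +88 mm: 12 mm thick, the upper 13 mm tapering to 6 mm, tips 43 mm above the bench. Origin: centre of the underside, on the bench, z up; a half turn makes no difference.
- yellow_stencil: A loose yellow stencil, not to be used: the same kind of plate, 80 mm (x) by 160 mm (y) by 5 mm, with holes at y = -60 and +60 mm and the same pale wooden handle. Origin: centre of the underside; z up.

How it is judged:
At the end, for the whole second after the job is handed in: The blue stencil rests on the jig with both studs through its holes: its underside on the tile (less than 24 mm above the jig's underside, tilted less than 0.06 rad), its centre within 14 mm of the jig's centre, its long axis within 0.18 rad of the jig's, handle up, at rest and released (horizontal distance between blue_stencil and jig below 0.014 m and angle between the y axis of blue_stencil and the y axis of jig, either way round below 0.18 rad and z of blue_stencil in the frame of jig below 0.024 m and angle between blue_stencil's own z axis and vertical below 0.06 rad and linear speed of blue_stencil below 0.02 m/s); the robot touches nothing.
It fails at once if the yellow stencil is moved more than 30 mm (distance of yellow_stencil from where it was at the start of the episode above 0.03 m).
It also fails if it takes over 35 s, if anything falls off the work surface, if the arm or the gripper's body presses on something with over 40 N, if the wrist force passes 120 N, or if a joint passes its speed limit or range.

### The arm

A 7-joint arm with a two-finger parallel gripper is mounted at the origin on a cart in front of the work surface, level with it; the furniture and walls round the work are solid. World frame = base frame: x ahead of the robot, y to its left, z up, the work surface at z = 0. Lengths are in m, angles in rad, forces in N, time in s.
With the tool pointing down it reaches from about 0.425 to 0.95 m from the base axis. Payload 4.7 kg.
Tool frame: the origin (TCP) lies between the finger pads; the fingertips stand 25 mm ahead of it and the grasp point (between the pads) lies 6 mm ahead of it; z points along the fingers, y is the line along which they close (so a half turn about z gives the same grasp; the last joint's range is limited). The gripper opens to 85 mm and grips with 20 to 120 N. Pads are 22 mm wide; open, the fingers measure 114 mm over their backs; the gripper's body (76 mm by 85 mm) begins 54 mm behind the grasp point. The pads swing forward as they close: fully open they stand 13 mm farther back than shut.
Start: joints at [1.137, 0.469, -0.049, 1.532, 0.024, 1.141, -0.082], TCP at [0.266, -0.62, 0.256] pointing down, gripper open.
Joint ranges: [-2.59, 2.59], [-0.33, 1.99], [-1.39, 1.29], [0.1, 2.45], [-1.04, 4.18], [0.21, 1.99], [-2.66, 2.66]. Speed limits (rad/s): [2.57, 2.57, 3.14, 3.14, 3.14, 3.14, 3.14].

### API

Orientations are given as a 3x3 rotation matrix whose columns are the frame's x, y, z axes.
In Python, from rig import * gives the robot as it stands. Calls block until the motion is done:
- movep(position, orientation): joint-space move of the TCP to a pose.
- move_l(position, attitude=None, feed=0.15, until_force=None): straight line of the TCP; attitude=None keeps the orientation; feed is the mean speed in m/s. With until_force (N) it stops when the force on the tool has changed by that much, and returns True; else False.
- move_joints(angles): joint-space move.
- command_gripper(opening, newtons=None): finger opening in m; newtons is the grip in N (None keeps the last); returns when the fingers have stopped.
- sleep(seconds).
- inverse_kinematics(position, orientation): joint angles nearest the present ones, or None.
- sense(): the state.
- camera(name): name is "scene" or "top" or "wrist"; returns (picture, depth): 400x640x3 uint8, red, green, blue; 400x640 float32, m along the optical axis (not along the pixel's ray), 0 where there is no reading.
- camera_params(name): a dict with "K" (3x3 intrinsics, pixels), "position" and "rotation" of the camera in the world; the wrist camera has in their place "tool_from_camera" (4x4, takes a point from camera to tool coordinates, whose origin is the TCP and whose axes are the flange's). Camera axes: x right, y down, z forward; pixel columns grow to the right and rows downward; lengths in m; the calibration is good to about 2 mm. A picture is of the moment at which its call begins: read the wrist's pose just before it. camera_params takes no time and is no camera call.
A pose or a line that the arm cannot do raises Unreachable and nothing moves.
- finish_job(): hands the job in; it is judged then, once.
The state is a dict: "time_s": time; "joint_pos": joint angles; "qd": joint speeds; "joint_efforts": joint torques, N m; "position": TCP position; "tcp_rot": TCP orientation; "wrist_force": force on the tool from outside, world axes, zero at the start; "ft_torque": the same for the moment, N m; "finger_gap": finger opening in m; "gripper_force": force on a finger pad.
Only numpy, scipy, OpenCV 4.12 (cv2) and the standard library are available. Lean on these libraries where they do the work, as an engineer would, in place of code of your own. Each camera call takes 0.05 s, during which the arm holds its last target. There are 200 camera calls.

## Working session

There is one attempt and no reset: what is moved stays moved. The work goes in short steps, each a Python script; the robot and the scene stay as the last script left them, time stands still between calls to the robot, and variables do not carry over. Pictures are saved under pics/ and viewed, at most 10 in all, crops included, and the job is handed in when it is done.

```bash
mkdir -p pics; cat > h.py <<'E'
from rig import *
import numpy as np, cv2
def pic(n,f):
    im,d=camera(n); cv2.imwrite(f'pics/{f}.png',im[:,:,::-1]); np.save(f'pics/{f}.npy',d); return im,d
def world(n,d):
    p=camera_params(n);K=np.array(p['K']);v,u=np.mgrid[:400,:640]
    c=np.stack([(u-K[0,2])/K[0,0]*d,(v-K[1,2])/K[1,1]*d,d],-1)
    return c@np.array(p['rotation']).T+np.array(p['position'])
E
python3 - <<'E'
from h import *
im,d=pic('top','t1'); W=world('top',d); np.save('pics/W.npy',W)
p=camera_params('top');print(p, sense()['time_s'])
E
```

```text
{'K': array([[483.02925587,   0.        , 316.18314085],
       [  0.        , 483.02925587, 202.69080878],
       [  0.        ,   0.        ,   1.        ]]), 'position': array([ 0.40836413, -0.14414933,  1.098199  ]), 'rotation': array([[ 0.00787235, -0.98891668,  0.14826271],
       [-0.99990537, -0.00945761, -0.0099903 ],
       [ 0.01128179, -0.14817003, -0.98889755]])} 0.05
```

View pics/t1.png

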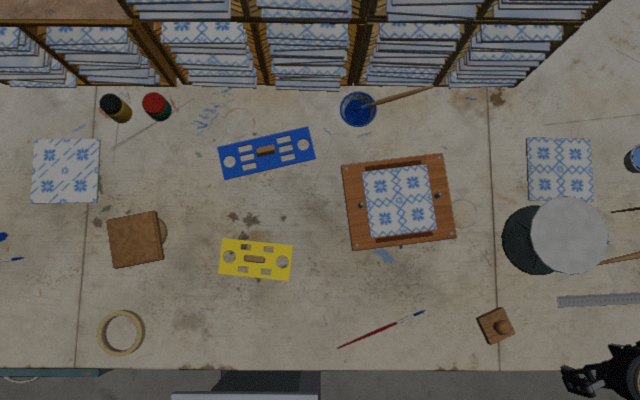

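The top view shows the blue stencil at about (266,152), the jig at (400,201) with its studs near (362,205) and (437,196), and the yellow stencil at (255,259). Shelves run along the top edge.

```bash
python3 - <<'E'
import numpy as np, cv2
im=cv2.imread('pics/t1.png');W=np.load('pics/W.npy')
hsv=cv2.cvtColor(im,cv2.COLOR_BGR2HSV)
def rect(m,name):
    n,l,s,c=cv2.connectedComponentsWithStats(m.astype(np.uint8)); k=1+np.argmax(s[1:,4]); m=l==k
    P=W[m]; r=cv2.minAreaRect((P[:,:2]*1000).astype(np.float32)); print(name,r,np.median(P[:,2]),s[k],cv2.boxPoints(r).round())
sub=np.zeros(im.shape[:2],bool);sub[115:190,205:330]=1
rect(sub&(hsv[:,:,0]>100)&(hsv[:,:,0]<125)&(hsv[:,:,1]>150),'blue')
sub[:]=0;sub[225:290,205:305]=1
rect(sub&(hsv[:,:,0]>22)&(hsv[:,:,0]<35)&(hsv[:,:,1]>150),'yel')
sub[:]=0;sub[140:260,330:470]=1
rect(sub&(W[:,:,2]>.008)&(W[:,:,2]<.03),'jig')
sub[:]=0;sub[140:260,330:470]=1
v,u=np.where(sub&(W[:,:,2]>.03)); print('high',[(a,b,*W[b,a].round(3)) for a,b in zip(u,v)])
m=np.zeros_like(sub);m[115:190,205:330]=1; m&=W[:,:,2]>.03
P=W[m];print('handle',m.sum(),cv2.minAreaRect((P[:,:2]*1000).astype(np.float32)),P.mean(0))
sub=(W[:,:,2]>.06);sub[:,:180]=0;sub[:,470:]=0;sub[300:]=0
print('tall min x',W[sub][:,0].min())
a=cv2.resize(im[110:260,200:470],None,fx=2.9,fy=2.9,interpolation=cv2.INTER_CUBIC);cv2.imwrite('pics/c1.png',a)
E
```

```text
blue ((563.7655639648438, -67.21908569335938), (337.86871337890625, 215.47254943847656), 13.304643630981445) 0.004173437908870148 [ 218  127   97   52 1996] [[ 375.   -1.]
 [ 424. -211.]
 [ 753. -133.]
 [ 703.   77.]]
yel ((441.1530456542969, -42.98970031738281), (207.63253784179688, 80.00274658203125), 84.55060577392578) 0.0038853126983483532 [ 218  239   74   42 1904] [[ 391. -143.]
 [ 471. -150.]
 [ 491.   57.]
 [ 411.   64.]]
jig ((578.2060546875, -342.1103515625), (200.00669860839844, 239.7694549560547), 7.674898624420166) 0.016360384532181138 [ 341  153  116   98 8760] [[ 463. -237.]
 [ 495. -474.]
 [ 693. -448.]
 [ 661. -210.]]
high [(np.int64(402), np.int64(141), np.float64(0.408), np.float64(-0.144), np.float64(1.098)), (np.int64(421), np.int64(144), np.float64(0.408), np.float64(-0.144), np.float64(1.098)), (np.int64(396), np.int64(147), np.float64(0.408), np.float64(-0.144), np.float64(1.098)), (np.int64(374), np.int64(151), np.float64(0.408), np.float64(-0.144), np.float64(1.098)), (np.int64(430), np.int64(152), np.float64(0.408), np.float64(-0.144), np.float64(1.098)), (
[... 7387 characters left out ...]
t64(248), np.float64(0.408), np.float64(-0.144), np.float64(1.098)), (np.int64(406), np.int64(256), np.float64(0.408), np.float64(-0.144), np.float64(1.098)), (np.int64(422), np.int64(257), np.float64(0.408), np.float64(-0.144), np.float64(1.098)), (np.int64(339), np.int64(259), np.float64(0.408), np.float64(-0.144), np.float64(1.098)), (np.int64(392), np.int64(259), np.float64(0.408), np.float64(-0.144), np.float64(1.098)), (np.int64(393), np.int64(259), np.float64(0.408), np.float64(-0.144), np.float64(1.098))]
handle 163 ((549.5382080078125, -79.90679931640625), (307.177001953125, 43.256534576416016), 16.452678680419922) [ 0.63179507 -0.06047831  0.25377784]
tall min x 0.40836413163651586
```

View pics/c1.png

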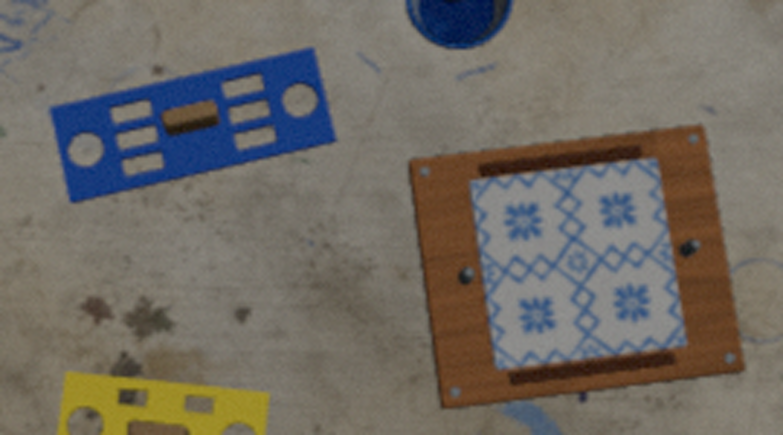

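```bash
python3 - <<'E'
from h import *
im=cv2.imread('pics/t1.png');d=np.load('pics/t1.npy');W=np.load('pics/W.npy');ok=(d>0)
hsv=cv2.cvtColor(im,cv2.COLOR_BGR2HSV)
sub=np.zeros(ok.shape,bool);sub[115:190,205:330]=1;sub&=ok
m=sub&(hsv[:,:,0]>100)&(hsv[:,:,0]<125)&(hsv[:,:,1]>150)
print('blue',cv2.minAreaRect((W[m][:,:2]*1000).astype(np.float32)))
P=W[sub&(W[:,:,2]>.03)];print('handle',len(P),cv2.minAreaRect((P[:,:2]*1000).astype(np.float32)),P.mean(0))
for n,(a,b,c,e) in dict(tin=(85,140,330,440),shelf=(60,115,200,330)).items():
    s=np.zeros_like(sub);s[a:b,c:e]=1;P=W[s&ok&(W[:,:,2]>.03)];print(n,P.min(0),P.max(0))
a=np.radians(13);q=lambda a:np.array([[np.cos(a),np.sin(a),0],[np.sin(a),-np.cos(a),0],[0,0,-1]])
for A in (a,a+np.pi,a+np.pi/2,a-np.pi/2):
    for p in ([.67,-.065,.2],[.67,-.065,.036],[.577,-.342,.2]):print(A,inverse_kinematics(p,q(A)))
E
```

```text
blue ((689.3648681640625, -37.707374572753906), (79.93612670898438, 215.44680786132812), 14.156484603881836)
handle 130 ((689.5841674804688, -38.53736877441406), (15.404535293579102, 43.13591003417969), 15.165011405944824) [ 0.68851215 -0.03923875  0.03942478]
tin [ 0.74337109 -0.4109803   0.03004773] [ 0.84311493 -0.18404527  0.1271578 ]
shelf [ 0.82795186 -0.18255991  0.03003985] [0.86946057 0.11581219 0.17010515]
0.22689280275926285 [ 0.2647684   0.53688749 -0.33591761  1.58309293  0.19506899  1.05479389
 -1.46779721]
0.22689280275926285 [ 0.20163566  0.71498265 -0.24444533  1.68995184  0.23115898  0.76502363
 -1.49661657]
0.22689280275926285 [ 0.54814376  0.51192151 -0.10917293  1.59984012  0.06217656  1.03322822
 -0.92289565]
3.368485456349056 [ 0.54014606  0.63602226 -0.77448051  1.56530479  0.47549418  1.13717694
  1.45796222]
3.368485456349056 [ 0.50196337  0.82455043 -0.71247984  1.67022646  0.65849413  0.90169747
  1.32180662]
3.368485456349056 [ 0.95982815  0.62081835 -0.7391055   1.57279851  0.44934904  1.12459012
  1.91437275]
1.7976891295541595 [ 0.47053976  0.60056469 -0.65590197  1.56963841  0.39548487  1.10750846
 -0.05270193]
1.7976891295541595 [ 0.42629618  0.78375254 -0.58748135  1.67503381  0.54646392  0.85251877
 -0.16826981]
1.7976891295541595 [ 0.76171712  0.5462188  -0.42275448  1.58548493  0.24637729  1.06302879
  0.4999302 ]
-1.3439035240356336 [-0.63600316  0.76315706  1.1090172   1.63994495 -0.72415945  1.20557486
 -2.27701387]
-1.3439035240356336 [-0.53748146  0.90863991  0.9081071   1.73760133 -0.86888047  0.95137413
 -2.18324863]
-1.3439035240356336 [ 0.32923087  0.51182881  0.20572773  1.61460185 -0.11716489  1.02726201
 -2.34470241]
```

```bash
cat >> h.py <<'E'
def R(deg):
    a=np.radians(deg);c,s=np.cos(a),np.sin(a)   # tool y along stencil x (deg)
    return np.array([[-s,c,0],[c,s,0],[0,0,-1.]])
E
python3 - <<'E'
from h import *
W=np.load('pics/W.npy');d=np.load('pics/t1.npy');s=(d>0);s[:,:480]=0;s[:95]=0;s[330:]=0
P=W[s];P=P[P[:,2]>.08];print('tall',P.min(0),P.max(0)) if len(P) else print('none tall')
if len(P)==0 or P[:,2].max()<.2:
    movep([.655,-.038,.23],R(14.3)); 
    s=sense();print(s['time_s'],s['position'].round(4) if hasattr(s['position'],'round') else s['position'])
    im,d=pic('wrist','w1');print(camera_params('wrist'))
E
```

```text
tall [ 0.41443691 -0.73458879  0.1385399 ] [ 0.56984023 -0.57840293  0.15444384]
2.5333 [ 0.655  -0.0398  0.2298]
{'K': array([[325.19855489,   0.        , 318.17532737],
       [  0.        , 325.19855489, 198.62745805],
       [  0.        ,   0.        ,   1.        ]]), 'tool_from_camera': array([[ 4.35645120e-05, -9.46143160e-01, -3.23748542e-01,
         8.48352662e-02],
       [ 9.99999812e-01,  2.39009738e-04, -5.63934354e-04,
        -1.33069806e-03],
       [ 6.10941687e-04, -3.23748457e-01,  9.46142993e-01,
        -1.16928104e-01],
       [ 0.00000000e+00,  0.00000000e+00,  0.00000000e+00,
         1.00000000e+00]])}
```

```bash
cat >> h.py <<'E'
def wworld(d,s):
    p=camera_params('wrist');K=np.array(p['K']);v,u=np.mgrid[:400,:640]
    c=np.stack([(u-K[0,2])/K[0,0]*d,(v-K[1,2])/K[1,1]*d,d],-1)
    T=np.array(p['tool_from_camera']);t=c@T[:3,:3].T+T[:3,3]
    return t@np.array(s['tcp_rot']).T+np.array(s['position'])
E
python3 - <<'E'
from h import *
s=sense();d=np.load('pics/w1.npy');im=cv2.imread('pics/w1.png');W=wworld(d,s);hsv=cv2.cvtColor(im,cv2.COLOR_BGR2HSV)
m=(d>0)&(hsv[:,:,0]>100)&(hsv[:,:,0]<125)&(hsv[:,:,1]>150)&(abs(W[:,:,2]-.005)<.01)&(np.hypot(W[:,:,0]-.69,W[:,:,1]+.038)<.13)
print(m.sum(),cv2.minAreaRect((W[m][:,:2]*1000).astype(np.float32)))
m=(d>0)&(abs(W[:,:,2]-.04)<.006)&(np.hypot(W[:,:,0]-.69,W[:,:,1]+.038)<.05)
print('handle',m.sum(),cv2.minAreaRect((W[m][:,:2]*1000).astype(np.float32)))
E
```

```text
9625 ((685.6541748046875, -35.381858825683594), (78.13729858398438, 216.25108337402344), 13.901354789733887)
handle 604 ((685.8148193359375, -34.590938568115234), (14.099475860595703, 43.32206726074219), 13.92556095123291)
```

View pics/w1.png

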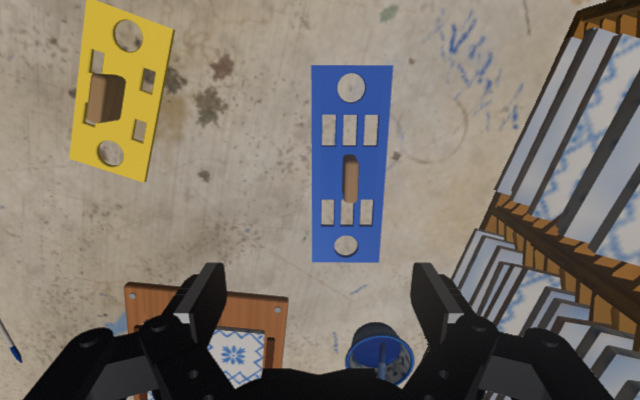

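The wrist view shows the blue stencil clear of obstacles, with its handle at about (350,178). The two cameras agree to within 4 mm, so I'll grasp it.

```bash
python3 - <<'E'
from h import *
movep([.687,-.036,.13],R(14)); print(move_l([.687,-.036,.038],feed=.12,until_force=15))
command_gripper(0.0,60); s=sense(); print(s['position'],s['finger_gap'],s['gripper_force'],s['wrist_force'])
move_l([.687,-.036,.16],feed=.12); s=sense(); print(s['time_s'],s['finger_gap'],s['wrist_force'])
if s['finger_gap']>.008:
    move_l([.577,-.036,.17],R(10),feed=.2); move_l([.577,-.342,.16],R(7.7),feed=.2)
    s=sense();print(s['time_s'],s['position'],s['finger_gap'],s['wrist_force'])
    im,d=pic('wrist','w2');pic('scene','s2')
    W=wworld(d,s);hsv=cv2.cvtColor(im,cv2.COLOR_RGB2HSV)
    m=(d>0)&(hsv[:,:,0]>100)&(hsv[:,:,0]<125)&(hsv[:,:,1]>150)&(W[:,:,2]>.1)
    print(m.sum(),W[m].mean(0),cv2.minAreaRect((W[m][:,:2]*1000).astype(np.float32)))
E
```

```text
False
[ 0.68725492 -0.03594389  0.03828356] 0.012868007333968316 59.71682131290436 [-0.72119296 -0.19913549  1.20028144]
5.8167 0.013108481404362316 [ 0.35074163 -0.47447756 -3.12978148]
8.2 [ 0.57749305 -0.34019267  0.16022075] 0.013286790956676531 [ 0.59499482  0.8551763  -2.4666601 ]
33020 [ 0.56862034 -0.2877878   0.12642581] ((573.7947387695312, -323.920654296875), (80.12651062011719, 185.69332885742188), 7.931038856506348)
```

```bash
python3 -c "
import cv2,numpy as np
cv2.imwrite('pics/b2.png',np.hstack([cv2.resize(cv2.imread('pics/%s.png'%n),(400,250)) for n in('w2','s2')]))"
```

```text
(no output)
```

View pics/w2.png

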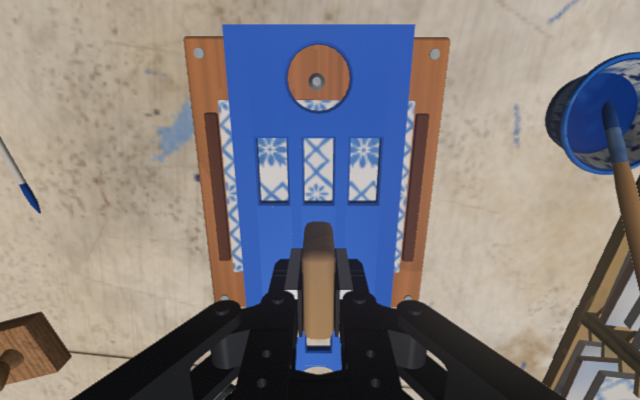

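View pics/s2.png

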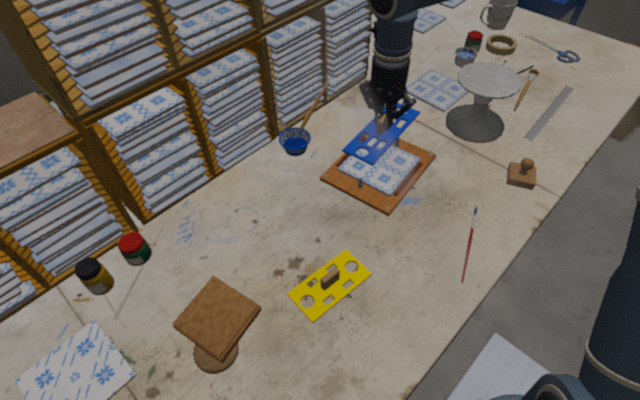

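The stencil is held level. Its far hole is centred near (319,78), and the stud shows through it near (317,80). I'll measure the relative offset from this view.

```bash
python3 - <<'E'
from h import *
s=sense();d=np.load('pics/w2.npy');im=cv2.imread('pics/w2.png');W=wworld(d,s);hsv=cv2.cvtColor(im,cv2.COLOR_BGR2HSV)
roi=np.zeros(d.shape,bool);roi[35:120,275:365]=1
h=roi&(d>0)&(W[:,:,2]<.09)
# rays of hole pixels intersected with plate top plane
pl=roi&(d>0)&(W[:,:,2]>.09);A=np.c_[W[pl][:,:2],np.ones(pl.sum())];k=np.linalg.lstsq(A,W[pl][:,2],rcond=None)[0];print('plane',k)
D0=wworld(np.zeros_like(d),s)[0,0];ray=wworld(np.ones_like(d),s)-D0
t=(k[2]+k[0]*D0[0]+k[1]*D0[1]-D0[2])/(ray[...,2]-k[0]*ray[...,0]-k[1]*ray[...,1]);Q=D0+ray*t[...,None]
print('hole',cv2.minEnclosingCircle((Q[h][:,:2]*1000).astype(np.float32)),Q[h].mean(0))
st=h&(W[:,:,2]>.028);print('stud',st.sum(),cv2.minEnclosingCircle((W[st][:,:2]*1000).astype(np.float32)),W[st].mean(0),W[st].max(0))
E
```

```text
plane [ 0.00267714 -0.00080227  0.12439298]
hole ((563.987060546875, -253.10873413085938), 13.524730682373047) [ 0.563913   -0.25280386  0.12610547]
stud 222 ((562.5438232421875, -252.7869110107422), 5.762228488922119) [ 0.56260291 -0.25293261  0.03718463] [ 0.56814653 -0.24729377  0.04431143]
```

```bash
python3 - <<'E'
from h import *
move_l([.576,-.3405,.09],R(7.7),feed=.12)
print(move_l([.576,-.3405,.0585],feed=.05,until_force=12)); s=sense();print(s['position'],s['wrist_force'])
if s['position'][2]<.064:
    command_gripper(.05); move_l([.576,-.3405,.25],feed=.15)
s=sense();print(s['time_s'],s['wrist_force'],s['position'])
im,d=pic('wrist','w3');im,d=pic('top','t3');W=world('top',d);hsv=cv2.cvtColor(im,cv2.COLOR_RGB2HSV)
im,d=pic('wrist','w4');W=wworld(d,s);hsv=cv2.cvtColor(im,cv2.COLOR_RGB2HSV)
m=(d>0)&(hsv[:,:,0]>100)&(hsv[:,:,0]<125)&(hsv[:,:,1]>190)&(np.hypot(W[:,:,0]-.577,W[:,:,1]+.34)<.13)
A=np.c_[W[m][:,:2],np.ones(m.sum())];print(m.sum(),np.median(W[m][:,2]),np.linalg.lstsq(A,W[m][:,2],rcond=None)[0])
E
```

```text
True
[ 0.57533362 -0.34033877  0.05808378] [ 0.69616822 -0.20463861  4.39673107]
11.5583 [-0.00126674  0.46275441 -1.12542568] [ 0.57546179 -0.34033458  0.24879825]
0 nan [0. 0. 0.]
  return _methods._mean(a, axis=axis, dtype=dtype,
  ret = ret.dtype.type(ret / rcount)
```

View pics/w3.png

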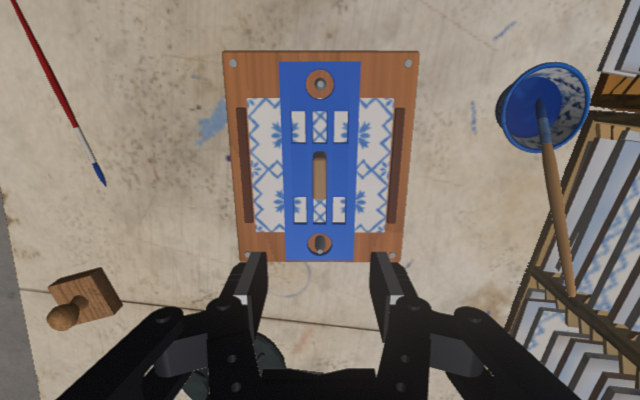

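The stencil lies flat on the tile. Both studs stand in its holes, at (320,84) and (319,243), and the gripper is clear.

```bash
python3 -c "
from rig import *
print(finish_job())"
```

```text
the job is handed in; nothing more can be done
None
```

The blue stencil lies flat on the tile with both studs through its holes and the gripper let go and clear; the yellow stencil was never touched, and I handed the job in at about 11.7 s (the rig returned no verdict).

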